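# Steady the swinging drop hook and hang up the blood tube carrier

## Task

Hang the tube carrier by the middle of its top bar on the drop hook of the stand. The hook is swinging and must not be struck or forced (9 N is too much): bring the bar in above the hook's tip and press it against the hook with about 6 N, so that the latch is folded right back and the hook rests on its rubber buffer, hold it still there for a good second, then slide the bar down past the spring latch into the hook. Leave the carrier hanging level and almost still with the latch sprung shut, and do not disturb the other things on the table.

Things in the scene. Friction and masses are not known exactly. Their poses are not given: they have to be found in the camera images.
- carrier: Loose blood tube carrier, 0.25 to 0.4 kg. Origin under the middle of its base, z up, y along its length. White base 70 (x) by 200 (y) by 30 mm high. Two groups of four capped tubes, fixed in the base, at |y| = 25 to 67, |x| up to 25, up to 94 mm high; the middle, |y| under 25 mm, is clear above the base so that the hook can pass there.
- bar_mid (a point): Middle of the carrier's round aluminium bar (10 mm thick, along y between end plates at y = +-97 mm), on its centre line, 130 mm above the underside. Two 16 mm collars, 4 mm wide, at y = +-15 mm bound it: the hook belongs between them (26 mm free).
- bar_grip (a point): Centre of the grey plastic grip on the bar at the carrier's y = -72 mm (a like one is at +72): 10 mm wide in x, 44 mm long in y, 18 mm high about the bar's centre. Hold the carrier by the grip that will lie on the stand's -y side, the side free of arm and column.
- stand: Fixed hook stand. Origin on the table plumb below the hook's pivot, z up; the pivot is 327 mm above the table. The hook's mouth faces the stand's -x. White base plate 12 mm thick, reaching x -55 to 145 mm, y -50 to 170 mm.
- column_top (a point): Top of the stand's column (22 mm thick, at x = 100, y = 150 mm of the stand), 339 mm above the table; a 16 mm thick arm runs from here to just above the pivot.
- buffer_post (a point): Post behind the hook's shank, 247 mm above the table, 60 mm to +x of the pivot, carrying a rubber buffer 18 mm across, screwed out some 16 to 30 mm towards the hook: the shank meets it when the hook has swung 0.10 to 0.28 rad to +x. How far differs and is to be found by feel. It gives about 1 mm per 5 N pushed at the hook's mouth.
- hook: Drop hook of 10 mm round steel, 0.15 kg, hinged freely at its top; swings in the stand's x-z plane almost without friction (period about 0.7 s) from the start. Origin on the pivot; at rest its axes are the stand's. In its frame: shank centred at x = 17 mm, z -52 to -135; underside at z = -162. Any push above 9 N on it, by carrier or gripper, is too much.
- hook_tip (a point): Top of the hook's upturned tip: x = -20, z = -117 mm in the hook's frame, 210 mm above the table at rest; 27 mm clear between tip and shank. The bar must come in above it.
- hook_seat (a point): Point in the hook where the centre of the seated bar lies: 147 mm below the pivot, plumb below it at rest (180 mm above the table); swings with the hook.
- latch (a joint): Spring latch across the hook's mouth: strip 9 mm wide, 50 mm long, hinged on the shank at x = 10, z = -75 mm of the hook's frame, resting inside the tip. 0 = shut, 0.56 rad = folded to the shank. A bar coming from -x, centre about 100 mm below the pivot, opens it with 1 to 3 N once the buffer backs the hook; it springs shut when the bar is down in the seat.
- pen: bystander: blue pen, 125 mm, lying between the carrier and the stand; leave alone
- loose_tube: bystander: single capped tube, 75 mm, lying between the carrier and the stand; leave alone
- jar: bystander: jar, 60 mm wide, 75 mm high; leave alone
- kidney_bowl: bystander: steel bowl, 120 mm wide, 45 mm high, far left; leave alone
- packets: bystander: flat white packets, 150 by 60 by 22 mm, far right; leave alone
Not all that is in view belongs to the job. Leave any green or purple look-alike of the carrier alone.

How it is judged:
By the outcome, as a careful person would: the job done as asked, in the order asked, and still so for the second after the job is handed in, with the robot touching nothing.
It also fails if it takes over 72 s, if anything falls off the work surface, if the arm or the gripper's body presses on something with over 40 N, if the wrist force passes 120 N, or if a joint passes its speed limit or range.

## Robot

A 7-joint arm with a two-finger parallel gripper is mounted at the origin on the work surface. World frame = base frame: x ahead of the robot, y to its left, z up, the work surface at z = 0. Lengths are in mm, angles in rad, forces in N, time in s.
With the tool pointing down it reaches from about 400 to 875 mm from the base axis. Payload 4.4 kg.
Tool frame: the origin (TCP) lies midway between the tips of the shut fingers; the grasp point (between the pads) lies 19 mm behind it (ctrl.pinch_z is the distance from the TCP to the grasp point, in mm); z points along the fingers, y is the line along which they close (so a half turn about z gives the same grasp; the last joint's range is limited). The gripper opens to 85 mm and grips with 20 to 120 N. Pads are 22 mm wide; open, the fingers measure 114 mm over their backs; the gripper's body (76 mm by 85 mm) begins 54 mm behind the grasp point. The pads swing forward as they close: fully open they stand 13 mm farther back than shut.
Start: joints at [1.038, 0.628, 0.038, 1.517, -0.027, 0.996, -0.02], TCP at [292.548, -580.459, 231.313] pointing down, gripper open.
Joint ranges: [-3.06, 3.06], [-0.37, 2.12], [-1.25, 1.32], [0.18, 2.47], [-1.1, 4.24], [0.23, 1.98], [-2.94, 2.94]. Speed limits (rad/s): [2.57, 2.57, 3.14, 3.14, 3.14, 3.14, 3.14].

## Interface

Orientations are given as [roll, pitch, yaw] about the fixed x, y, z axes, in that order (R = Rz(yaw) Ry(pitch) Rx(roll)).
In Python, from cell import read_state, cams, order, ctrl gives the robot as it stands.
- The arm moves only by the tool move_arm, never from a script. Its argument "targets" is text: rows parted by semicolons, each of 7 numbers parted by spaces: the gripper's target within -1 to 1 (fully open at 1, half-way at 0, shut at -1), then the shift along the tool's x, y, z in cm, then the turn, a rotation vector about the tool's x, y, z in degrees. A call has 1 to 5 rows; each row shifts and turns the commanded pose from where the row before left it, along the tool's axes as they then stand; what a row does not reach is not made up. A row lasts 1/12 s, in which the tool goes at most 41.7 mm and 7.16 degrees, less where a joint would pass 70% of its speed; a pose out of reach is approached as far as the arm can. A call with a gripper value outside its range is refused whole. The fingers move at their own pace and stop on an object; the grip force is fixed at half the most. Time passes only in rows, so rows that do not move let the fingers close. It gives the time, the measured TCP pose, the force, the opening and the grip force at its end, in the units of the state.
- read_state(): the state, without advancing time (a new reading comes with each control period).
- cams.get_image(name): name is "scene" or "top"; returns a dict with "color" (400x640x3 uint8, red, green, blue), "fovy" (degrees; the focal length in pixels is half the picture's height over the tangent of half this angle, whatever the lens; pixels are square), "cx", "cy" (the principal point, pixels), "k1" (the pictures are not rectified: a ray, as slopes to the right and down, at radius r is drawn at 1 + k1 r^2 times it, then the intrinsics apply), "rvec" (rotation vector, rad) and "tvec" (3), from world to camera coordinates, as OpenCV has them. Camera axes: x right, y down, z forward; pixel columns grow to the right and rows downward; lengths in mm; the calibration is good to about 2 mm. A picture is of the moment at which its call begins. There is no depth.
- order.finish_job(): hands the job in; it is judged then, once.
The state is a dict: "clock": time; "qpos": joint angles; "qd": joint speeds; "tau": joint torques, N m; "eef_pos": TCP position; "tool_rot": TCP orientation; "force": force on the tool from outside, world axes, zero at the start; "torque": the same for the moment, N m; "width": finger opening in mm; "gripper_force": force on a finger pad.
Only numpy, scipy, OpenCV 4.12 (cv2) and the standard library are available. Lean on these libraries where they do the work, as an engineer would, in place of code of your own. Each camera call takes 0.05 s, during which the arm holds its last target. There are 200 camera calls.

## Working session

There is one attempt and no reset: what is moved stays moved. The work goes in short steps, Python scripts to look and compute and a tool call to move; the robot and the scene stay as the last step left them, time stands still between calls to the robot, and variables do not carry over. Pictures are saved under pics/ and viewed, at most 10 in all, crops included, and the job is handed in when it is done.

Besides the shell and the picture viewer there is one more tool, called after "Emit:" by a JSON object that holds its "op" and its "data". move_arm: Moves the arm, as the interface text tells. Its arguments: {"type":"object","properties":{"targets":{"type":"string"}},"required":["targets"]}

```bash
mkdir -p pics; ls
cat > h.py <<'E'
import numpy as np, cv2
from scipy.spatial.transform import Rotation as R
from cell import read_state, cams, order, ctrl
def get(name,save=None):
    d=cams.get_image(name)
    if save: cv2.imwrite('pics/'+save,d['color'][:,:,::-1])
    return d
def K(d):
    f=200/np.tan(np.radians(d['fovy'])/2); return f
def ray(d,u,v):
    f=K(d); p=np.array([(u-d['cx'])/f,(v-d['cy'])/f]); q=p.copy()
    for _ in range(30): q=p/(1+d['k1']*(q@q))
    M=cv2.Rodrigues(np.array(d['rvec'],float))[0]; t=np.array(d['tvec'],float).ravel()
    return -M.T@t, M.T@np.array([q[0],q[1],1])
def atz(d,u,v,z):
    c,r=ray(d,u,v); return c+r*(z-c[2])/r[2]
def proj(d,P):
    M=cv2.Rodrigues(np.array(d['rvec'],float))[0]; t=np.array(d['tvec'],float).ravel()
    c=M@np.array(P,float)+t; s=c[:2]/c[2]; s=s*(1+d['k1']*(s@s)); return s*K(d)+[d['cx'],d['cy']]
def tri(d1,p1,d2,p2):
    c1,r1=ray(d1,*p1);c2,r2=ray(d2,*p2)
    s=np.linalg.lstsq(np.c_[r1,-r2],c2-c1,rcond=None)[0]
    a=c1+s[0]*r1;b=c2+s[1]*r2; return (a+b)/2,np.linalg.norm(a-b)
E
python3 - <<'E'
from h import *
for n in('scene','top'):
    d=get(n,n+'1.png'); print(n,d['fovy'],d['cx'],d['cy'],d['k1'],d['rvec'],d['tvec'],ray(d,320,200))
s=read_state();print(s['clock'],s['eef_pos'],s['tool_rot'],s['force'],s['width'],ctrl.pinch_z)
E
```

```text
pics
scene 52.354229456201764 324.04149623725067 201.72211390773762 -0.0240382815240192 [ 2.21361689  0.77901039 -0.3163395 ] [-419.14148027  -90.79714687 1557.85292187] (array([1059.78046907, -688.04715006, 1007.11762234]), array([-0.45373551,  0.57392023, -0.68180367]))
top 46.507842865071744 324.21694484766175 194.36251815720152 -0.07642074063780582 [ 2.14962385 -2.18783156  0.10135991] [   3.27450391  555.62950682 1739.71434579] (array([ 382.37694042,  -13.38136386, 1785.76305559]), array([ 0.08613731,  0.01316117, -0.99631118]))
0.1 [ 292.3121029  -579.93679755  230.47951939] [-3.13987437e+00 -1.18580599e-05  4.66807702e-01] [0.07482053 0.10490745 0.2438397 ] 85.41522774471728 18.700000000000003
```

View pics/scene1.png

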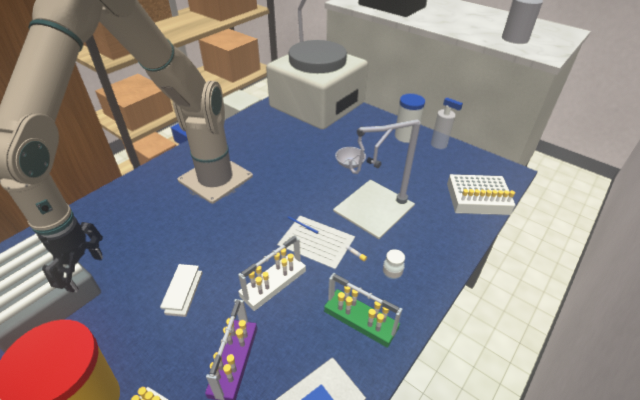

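View pics/top1.png

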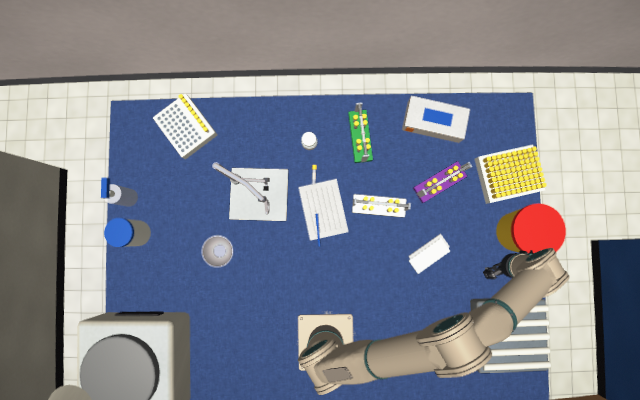

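The scene view shows three carriers: white base at scene (272,275) / top (381,205), green at (362,315) / (360,135), and purple at (232,355) / (442,182). Only the white-based one fits the description. The stand base is at top (258,194), with the column top near (217,166). I'll confirm in one enlarged crop.

Run:
```python
from h import *
t=cv2.imread('pics/top1.png');s=cv2.imread('pics/scene1.png')
r=lambda im,x,y,w,h:cv2.resize(im[y:y+h,x:x+w],(400,300),interpolation=cv2.INTER_CUBIC)
cv2.imwrite('pics/crop1.png',np.vstack([np.hstack([r(t,340,180,80,60),r(t,205,150,100,75)]),np.hstack([r(s,230,230,80,60),r(s,325,110,120,90)])]))
```

```text
(no output)
```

View pics/crop1.png

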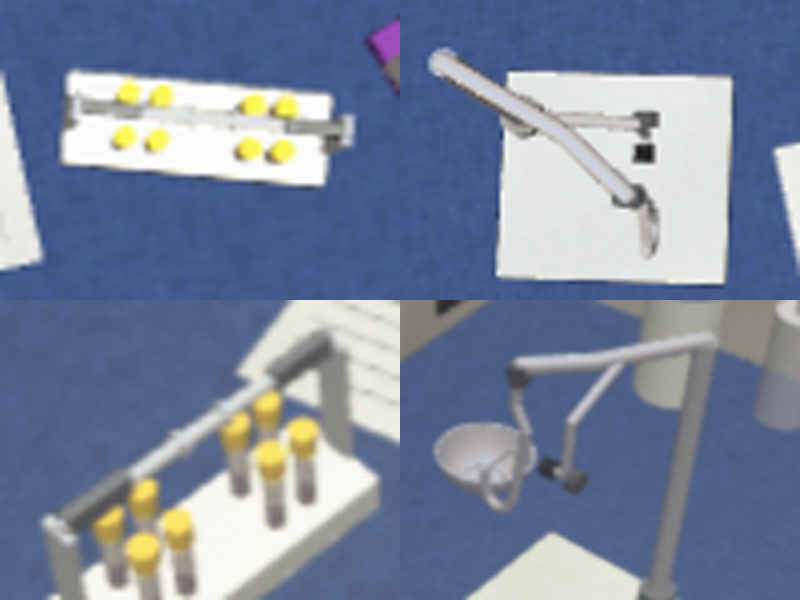

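The crop confirms that the white-based carrier with two groups of four yellow caps and grey grips is the right one. Its right-hand grip, near top (405,205), lies on the stand's -y side. The stand's pivot is near top (262,199), with the buffer behind it at (266,183) on +x. Next I'll fit both poses.

```bash
cat >> h.py <<'E'
from scipy.optimize import least_squares
def pose(obs,x0):
    def T(p,P): c,s=np.cos(p[2]),np.sin(p[2]); return [p[0]+c*P[0]-s*P[1],p[1]+s*P[0]+c*P[1],P[2]]
    f=lambda p:np.concatenate([proj(d,T(p,P))-uv for d,P,uv in obs])
    r=least_squares(f,x0,loss='soft_l1'); return r.x,f(r.x).reshape(-1,2),T
E
python3 - <<'E'
from h import *
t=cams.get_image('top');s=cams.get_image('scene')
A=lambda x,y:(x/5+340,y/5+180)     # carrier top
B=lambda x,y:((x-400)/4+205,y/4+150)
C=lambda x,y:(x/5+230,(y-300)/5+230)
D=lambda x,y:((x-400)/10*3+325,(y-300)*.3+110)
h=lambda p:(p[0]-.4,p[1]-.4)
car=[(t,(35,100,30),A(68,72)),(t,(35,-100,30),A(331,95)),(t,(-35,-100,30),A(325,187)),(t,(-35,100,30),A(62,163)),
 (t,(0,-72,139),A(318,128)),(t,(0,72,139),A(100,107))]
st=[(t,(145,170,12),B(510,72)),(t,(145,-50,12),B(732,77)),(t,(-55,-50,12),B(728,284)),(t,(-55,170,12),B(497,277)),
 (t,(100,150,339),B(440,62)),(s,(100,150,339),D(712,342)),(s,(-55,-50,12),(375,235)),(s,(145,-50,12),(413,206)),(s,(-55,170,12),(334.5,207))]
for o,x0 in((car,(330,-230,0)),(st,(370,150,0))):
    o=[(d,P,h(u) if d is t else u) for d,P,u in o]
    x,r,T=pose(o,x0);print(x.round(3));print(r.round(1).tolist())
    if o[0][1][0]==35:
        print('grip',T(x,(0,-72,130)),[proj(s,T(x,P)).round(1) for P in((0,-72,130),(0,72,130),(35,100,30))])
    else: print([ (proj(s,T(x,P)).round(1),proj(t,T(x,P)).round(1)) for P in((0,0,327),(-20,0,210),(60,0,247))])
print(read_state()['qpos'])
E
```

```text
[ 5.09605e+02 -2.12419e+02 -1.09000e-01]
[[0.1, -0.1], [0.0, 0.0], [-0.2, 0.0], [-0.3, 0.0], [-0.8, -0.2], [2.5, 0.3]]
grip [np.float64(501.7972269268507), np.float64(-283.9947851860138), 130] [array([248.9, 270.4]), array([289.2, 241.7]), array([305.4, 265. ])]
[ 5.24213e+02  1.87102e+02 -3.00000e-03]
[[-2.2, -0.5], [-1.0, -2.7], [0.4, -2.6], [0.7, -0.1], [0.1, -0.2], [-1.5, -0.9], [-41.3, -24.3], [-30.8, 31.9], [34.5, -27.6]]
[(array([362. , 134.3]), array([262.5, 196. ])), (array([354. , 162.9]), array([267.2, 205.2])), (array([376.2, 163.6]), array([265.8, 180.4]))]
[ 1.03819832  0.62898686  0.0384752   1.51797085 -0.02699794  0.99631206
 -0.02000328]
```

Run:
```python
from h import *
t=cams.get_image('top');s=cams.get_image('scene')
B=lambda x,y:((x-400)/4+205-.4,y/4+150-.4)
D=lambda x,y:((x-400)*.3+325-.35,(y-300)*.3+110-.35)
st=[(t,(145,170,12),B(510,72)),(t,(145,-50,12),B(732,77)),(t,(-55,-50,12),B(728,284)),(t,(-55,170,12),B(497,277)),
 (t,(100,150,339),B(440,62)),(s,(100,150,339),D(712,340)),(s,(145,-50,12),(378.5,235)),(s,(145,170,12),(413,206)),(s,(-55,-50,12),(334.5,208))]
x,r,T=pose(st,(524,187,0));print(x.round(3));print(r.round(1).tolist())
print([ (proj(s,T(x,P)).round(1),proj(t,T(x,P)).round(1)) for P in((0,0,327),(-20,0,210),(60,0,247))])
d=s['color'];cv2.imwrite('pics/hk.png',cv2.resize(d[100:190,320:440,::-1],(800,600),interpolation=cv2.INTER_CUBIC))
```

```text
[ 5.16175e+02  1.89831e+02 -5.10000e-02]
[[-1.1, -0.5], [0.1, 0.0], [-1.0, 0.1], [-0.6, -0.1], [0.8, 0.1], [-1.8, 0.3], [0.2, 2.1], [1.6, -3.0], [-2.2, 0.6]]
[(array([360.3, 132.9]), array([261.6, 198.6])), (array([352.6, 161.3]), array([266.2, 207.5])), (array([373.9, 162.5]), array([265.8, 182.8]))]
```

The pictures show the hook's pivot at scene (360,132), the buffer at (374,162) and the carrier's near grip at (249,270), and the fits agree with these. I'll move above the grip, then turn.

Emit:
{"op": "move_arm", "data": {"targets": "1 3.2 -1.7 0 0 0 0;1 3.2 -1.7 0 0 0 0;1 3.2 -1.7 0 0 0 0;1 3.2 -1.7 0 0 0 0;1 3.2 -1.7 0 0 0 0"}}

```text
clock: 0.72
eef_pos: [397.9, -431.1, 231.4]
tool_rot: [3.142, -0.0, 0.466]
force: [0.7, 0.6, -0.4]
width: 85.4
gripper_force: 0.0
```

Emit:
{"op": "move_arm", "data": {"targets": "1 3.2 -1.7 0 0 0 0;1 3.2 -1.7 0 0 0 0;1 3.2 -1.7 0 0 0 0;1 3.2 -1.7 0 0 0 0;1 3.2 -1.7 0 0 0 0"}}

```text
clock: 1.13
eef_pos: [502.6, -283.1, 231.5]
tool_rot: [3.141, -0.0, 0.467]
force: [-0.1, -0.7, 0.2]
width: 85.3
gripper_force: 0.0
```

Emit:
{"op": "move_arm", "data": {"targets": "1 0 0 0.5 0 0 -7.1;1 0 0 0.5 0 0 -7.1;1 0 0 0.5 0 0 -7.1;1 0 0 0.5 0 0 -7.1;1 0 0 0.5 0 0 -7.1"}}

```text
clock: 1.55
eef_pos: [501.9, -284.5, 206.2]
tool_rot: [3.141, 0.0, 1.093]
force: [-0.4, -0.2, 0.7]
width: 85.4
gripper_force: 0.0
```

Emit:
{"op": "move_arm", "data": {"targets": "1 0 0 0.5 0 0 -7.1;1 0 0 0.5 0 0 -7.1;1 0 0 0.5 0 0 -7.3;1 0 0 0 0 0 0;1 0 0 0 0 0 0"}}

```text
clock: 1.97
eef_pos: [501.6, -284.8, 191.2]
tool_rot: [-3.141, -0.0, 1.455]
force: [0.7, 0.1, 0.7]
width: 85.4
gripper_force: 0.0
```

Emit:
{"op": "move_arm", "data": {"targets": "1 0 0 2 0 0 0;1 0 0 2 0 0 0;1 0 0 2 0 0 0;1 0 0 1.5 0 0 0;1 0 0 0.5 0 0 0"}}

```text
clock: 2.38
eef_pos: [500.7, -284.2, 109.5]
tool_rot: [-3.139, -0.001, 1.456]
force: [0.5, 0.3, -0.8]
width: 85.2
gripper_force: 0.0
```

Emit:
{"op": "move_arm", "data": {"targets": "-1 0 0 0 0 0 0;-1 0 0 0 0 0 0;-1 0 0 0 0 0 0;-1 0 0 0 0 0 0;-1 0 0 0 0 0 0"}}

```text
clock: 2.8
eef_pos: [502.3, -284.9, 112.3]
tool_rot: [3.14, 0.001, 1.459]
force: [0.1, 0.2, -0.3]
width: 25.5
gripper_force: 0.0
```

Emit:
{"op": "move_arm", "data": {"targets": "-1 0 0 0 0 0 0;-1 0 0 0 0 0 0;-1 0 0 0 0 0 0;-1 0 0 0 0 0 0;-1 0 0 0 0 0 0"}}

```text
clock: 3.22
eef_pos: [501.5, -284.9, 111.9]
tool_rot: [-3.141, 0.0, 1.459]
force: [-2.2, 0.6, 5.5]
width: 9.3
gripper_force: 59.4
```

Run:
```python
from h import *
t=get('top');s=get('scene')
r=lambda im,x,y,w,h:cv2.resize(im[y:y+h,x:x+w,::-1],(400,300),interpolation=cv2.INTER_CUBIC)
cv2.imwrite('pics/g1.png',np.hstack([r(t['color'],340,180,80,60),r(s['color'],230,230,80,60)]))
```

```text
(no output)
```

View pics/g1.png

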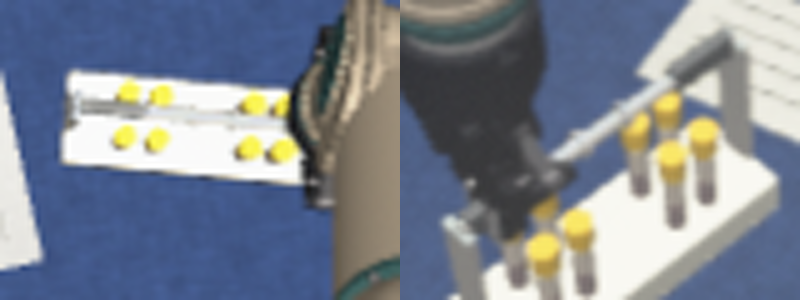

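The white carrier is gripped by its -y grip (opening 9.3 mm, 59 N). It did not move noticeably: the top-left base corner is still at crop (68,72). Next I'll lift, turn and carry it across.

Emit:
{"op": "move_arm", "data": {"targets": "-1 0 0 -1 0 0 0;-1 0 0 -2.5 0 0 0;-1 0 0 -2.5 0 0 0;-1 0 0 -2.5 0 0 0;-1 0 0 -1.3 0 0 -3.5"}}

```text
clock: 3.73
eef_pos: [503.2, -285.1, 212.5]
tool_rot: [3.138, 0.002, 1.521]
force: [1.5, 0.7, -2.2]
width: 9.0
gripper_force: 58.8
```

Emit:
{"op": "move_arm", "data": {"targets": "-1 1 -0.2 0 0 0 0;-1 2 -0.5 0 0 0 0;-1 2 -0.5 0 0 0 0;-1 2 -0.5 0 0 0 0;-1 2 -0.5 0 0 0 0"}}

```text
clock: 4.15
eef_pos: [483.0, -191.6, 208.2]
tool_rot: [-3.139, -0.001, 1.519]
force: [0.4, 0.1, -2.4]
width: 8.7
gripper_force: 58.8
```

Emit:
{"op": "move_arm", "data": {"targets": "-1 2 -0.5 0 0 0 0;-1 2 -0.5 0 0 0 0;-1 2 -0.5 0 0 0 0;-1 2 -0.5 0 0 0 0;-1 2 -0.5 0 0 0 0"}}

```text
clock: 4.57
eef_pos: [462.9, -90.7, 208.4]
tool_rot: [-3.139, -0.001, 1.519]
force: [0.5, 0.2, -2.7]
width: 9.2
gripper_force: 58.8
```

Emit:
{"op": "move_arm", "data": {"targets": "-1 2 -0.5 0 0 0 0;-1 2 -0.5 0 0 0 0;-1 2 -0.5 0 0 0 0;-1 2 -0.5 0 0 0 0;-1 2 -0.5 0 0 0 0"}}

```text
clock: 4.98
eef_pos: [442.7, 10.1, 208.4]
tool_rot: [-3.139, -0.0, 1.519]
force: [0.2, 0.6, -2.1]
width: 9.0
gripper_force: 58.8
```

Emit:
{"op": "move_arm", "data": {"targets": "-1 2 -0.4 0 0 0 0;-1 2 -0.4 0 0 0 0;-1 2 -0.2 0 0 0 0;-1 2 0 0 0 0 0;-1 1.2 0 0 0 0 0"}}

```text
clock: 5.4
eef_pos: [437.5, 103.8, 208.6]
tool_rot: [-3.14, -0.001, 1.522]
force: [-0.3, 0.1, -3.0]
width: 8.9
gripper_force: 58.8
```

Emit:
{"op": "move_arm", "data": {"targets": "-1 0 0 0 0 0 0;-1 0 0 0 0 0 0;-1 0 0 0 0 0 0;-1 0 0 0 0 0 0;-1 0 0 0 0 0 0"}}

```text
clock: 5.82
eef_pos: [439.0, 99.9, 209.1]
tool_rot: [-3.141, 0.001, 1.518]
force: [-0.4, 0.6, -2.7]
width: 9.1
gripper_force: 58.8
```

Run:
```python
from h import *
t=get('top');
fr=[get('scene') for _ in range(16)]
np.save('fr.npy',np.array([f['color'][95:255,300:450] for f in fr]))
r=lambda im,x,y,w,h:cv2.resize(im[y:y+h,x:x+w,::-1],(400,300),interpolation=cv2.INTER_CUBIC)
a=r(t['color'],205,170,80,60)
T=[r(f['color'],310,100,120,90) for f in(fr[0],fr[4],fr[8])]
cv2.imwrite('pics/a1.png',np.vstack([np.hstack([a,T[0]]),np.hstack([T[1],T[2]])]))
```

```text
(no output)
```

View pics/a1.png

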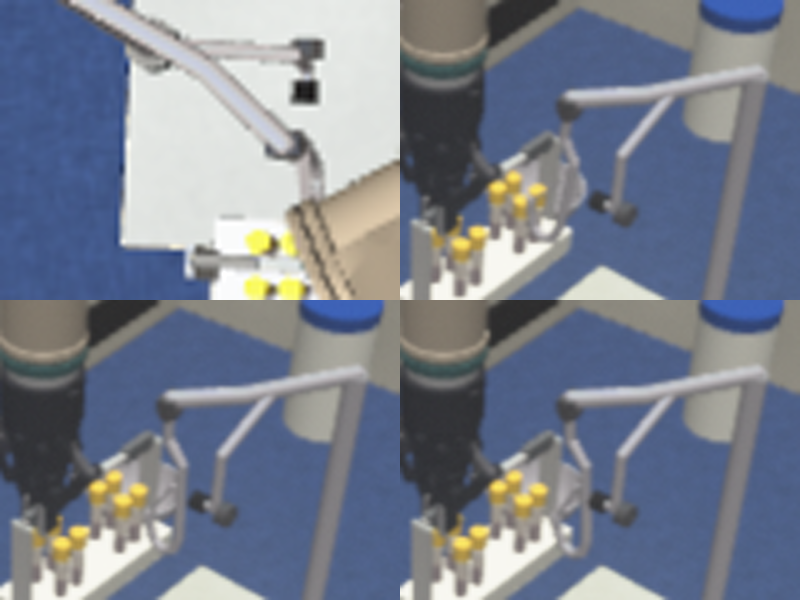

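The carrier hangs level just in front of the hook. Its +y grip is at top (250,222). The hook is swinging by about ±20 mm at its foot. I'll check the offsets numerically.

Run:
```python
from h import *
t=cams.get_image('top');s=cams.get_image('scene');st=read_state();e=st['eef_pos'];yw=st['tool_rot'][2]
ux=np.array([np.cos(yw),np.sin(yw),0])
print(e,yw)
for k in(145,170): # +y grip centre, end plate
    P=e+ux*k+[0,0,18]
    print(k,((proj(t,P+[0,0,9])-[205,170])*5+2).round(1),((proj(s,P)-[310,100])/.3+1.2+[400,0]).round(1))
f=np.load('fr.npy').astype(float); g=f.mean(3); m=np.median(g,0)
# hook foot motion: column of moving pixels, rows of foot
for i in range(16):
    dd=np.abs(g[i]-m)[40:80,30:100]; ys,xs=np.where(dd>25); print(len(xs),xs.min() if len(xs) else'',xs.max() if len(xs) else '',end=' | ')
```

```text
[439.18950743 101.02549684 209.32493391] 1.520255360591041
145 [221.  262.5] [535.6 146.1]
170 [183.8 261.2] [551.2 135.5]
41 18 35 | 36 20 35 | 36 7 31 | 49 21 34 | 63 22 35 | 52 22 36 | 55 22 37 | 55 22 37 | 54 22 36 | 53 22 36 | 59 22 35 | 44 21 32 | 37 20 33 | 31 20 35 | 34 18 35 | 29 20 35 |
```

Emit:
{"op": "move_arm", "data": {"targets": "-1 0.5 0 0 0 0 0;-1 0.6 0 0 0 0 0;-1 0.6 0.2 0 0 0 0;-1 0.3 0.5 0 0 0 0;-1 0 0.8 0 0 0 0"}}

```text
clock: 7.18
eef_pos: [455.3, 121.7, 209.4]
tool_rot: [-3.142, -0.001, 1.523]
force: [-0.4, -0.5, -2.1]
width: 9.0
gripper_force: 58.8
```

Emit:
{"op": "move_arm", "data": {"targets": "-1 0 0.8 0 0 0 0;-1 0 0.7 0 0 0 0;-1 0 0.5 0 0 0 0;-1 0 0.3 0 0 0 0;-1 0 0.2 0 0 0 0"}}

```text
clock: 7.6
eef_pos: [480.7, 118.6, 209.2]
tool_rot: [-3.141, 0.0, 1.519]
force: [-0.1, 0.6, -2.1]
width: 9.0
gripper_force: 58.8
```

Emit:
{"op": "move_arm", "data": {"targets": "-1 0 0.2 0 0 0 0;-1 0 0.2 0 0 0 0;-1 0 0.2 0 0 0 0;-1 0 0.2 0 0 0 0;-1 0 0.2 0 0 0 0"}}

```text
clock: 8.02
eef_pos: [490.2, 118.5, 209.4]
tool_rot: [-3.141, 0.0, 1.52]
force: [0.7, -0.2, -3.1]
width: 8.9
gripper_force: 58.8
```

```bash
cat >> h.py <<'E'
def look(n=6):
    L=[]
    for _ in range(n):
        cams.get_image('top'); s=read_state(); L.append(np.r_[s['force'],s['torque']])
    L=np.array(L); e=np.array(s['eef_pos']); yw=s['tool_rot'][2]
    sx=np.array([np.cos(-.051),np.sin(-.051),0]); sy=np.array([-sx[1],sx[0],0])
    b=e+73*np.array([np.cos(yw),np.sin(yw),0])+[0,0,18]
    q=b-[516.2,189.8,0]
    print('t',round(s['clock'],2),'bar stand',round(q@sx,1),round(q@sy,1),round(b[2],1),'yaw',round(yw,4),'F',L.mean(0).round(2),'sd',L[:,0].std().round(2),'Fsx',round(L.mean(0)[:3]@sx,2))
E
python3 -c "
from h import *
look()
s=get('scene');t=get('top')
r=lambda im,x,y,w,h:cv2.resize(im[y:y+h,x:x+w,::-1],(400,300),interpolation=cv2.INTER_CUBIC)
cv2.imwrite('pics/a2.png',np.hstack([r(t['color'],225,180,60,45),r(s['color'],320,110,80,60)]))"
```

```text
t 8.32 bar stand -22.6 0.4 227.3 yaw 1.5203 F [ 0.21  0.17 -2.21 -0.17 -0.01  0.01] sd 0.31 Fsx 0.2
```

View pics/a2.png

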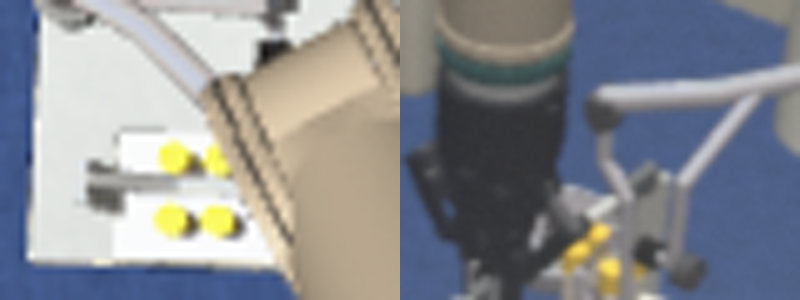

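The crop shows the bar just in front of the hook's mouth, with the buffer free and nothing touching. I'll creep forward while watching the force.

Emit:
{"op": "move_arm", "data": {"targets": "-1 0 0.15 0 0 0 0;-1 0 0.15 0 0 0 0;-1 0 0.15 0 0 0 0;-1 0 0.15 0 0 0 0;-1 0 0.15 0 0 0 0"}}

```text
clock: 8.83
eef_pos: [497.9, 118.0, 209.3]
tool_rot: [3.141, -0.0, 1.52]
force: [0.4, -0.7, -3.0]
width: 9.3
gripper_force: 58.8
```

Emit:
{"op": "move_arm", "data": {"targets": "-1 0 0.15 0 0 0 0;-1 0 0.15 0 0 0 0;-1 0 0.15 0 0 0 0;-1 0 0.15 0 0 0 0;-1 0 0.15 0 0 0 0"}}

```text
clock: 9.25
eef_pos: [505.3, 117.7, 209.3]
tool_rot: [3.142, -0.0, 1.52]
force: [-0.9, 0.5, -2.6]
width: 9.2
gripper_force: 58.8
```

Emit:
{"op": "move_arm", "data": {"targets": "-1 0 0.1 0 0 0 0;-1 0 0.1 0 0 0 0;-1 0 0.1 0 0 0 0;-1 0 0.1 0 0 0 0;-1 0 0.1 0 0 0 0"}}

```text
clock: 9.67
eef_pos: [510.2, 117.5, 209.3]
tool_rot: [-3.142, 0.0, 1.52]
force: [-0.6, 0.3, -2.7]
width: 8.7
gripper_force: 58.8
```

```bash
python3 -c "
from h import *
look()"
```

```text
t 9.97 bar stand -2.5 0.4 227.3 yaw 1.5203 F [-0.04 -0.19 -2.46 -0.19  0.05  0.02] sd 0.44 Fsx -0.03
```

Emit:
{"op": "move_arm", "data": {"targets": "-1 0 0.1 0 0 0 0;-1 0 0.1 0 0 0 0;-1 0 0.1 0 0 0 0;-1 0 0.1 0 0 0 0;-1 0 0.1 0 0 0 0"}}

```text
clock: 10.38
eef_pos: [515.0, 117.2, 209.3]
tool_rot: [-3.141, 0.0, 1.52]
force: [-1.8, 1.0, -2.8]
width: 8.9
gripper_force: 58.8
```

```bash
python3 -c "
from h import *
look()"
```

```text
t 10.68 bar stand 2.4 0.4 227.2 yaw 1.5204 F [-0.91  0.1  -2.5  -0.15  0.21  0.07] sd 0.33 Fsx -0.91
```

Emit:
{"op": "move_arm", "data": {"targets": "-1 0 0.1 0 0 0 0;-1 0 0.1 0 0 0 0;-1 0 0.1 0 0 0 0;-1 0 0.1 0 0 0 0;-1 0 0.1 0 0 0 0"}}

```text
clock: 11.1
eef_pos: [520.0, 116.9, 209.2]
tool_rot: [-3.141, 0.0, 1.52]
force: [-0.8, -0.4, -2.7]
width: 8.8
gripper_force: 58.7
```

```bash
python3 -c "
from h import *
look()"
```

```text
t 11.4 bar stand 7.5 0.3 227.3 yaw 1.5202 F [-1.35  0.53 -3.06 -0.22  0.3   0.09] sd 0.37 Fsx -1.37
```

Emit:
{"op": "move_arm", "data": {"targets": "-1 0 0.05 0 0 0 0;-1 0 0.05 0 0 0 0;-1 0 0.05 0 0 0 0;-1 0 0.05 0 0 0 0;-1 0 0 0 0 0 0"}}

```text
clock: 11.82
eef_pos: [522.2, 116.8, 209.3]
tool_rot: [3.142, -0.0, 1.52]
force: [-2.1, -0.4, -3.7]
width: 8.9
gripper_force: 58.7
```

```bash
python3 -c "
from h import *
look()"
```

```text
t 12.12 bar stand 9.5 0.4 227.3 yaw 1.5203 F [-1.4   0.05 -3.1  -0.23  0.36  0.11] sd 0.4 Fsx -1.4
```

Emit:
{"op": "move_arm", "data": {"targets": "-1 0 0.05 0 0 0 0;-1 0 0.05 0 0 0 0;-1 0 0.05 0 0 0 0;-1 0 0.05 0 0 0 0;-1 0 0 0 0 0 0"}}

```text
clock: 12.53
eef_pos: [524.2, 116.7, 209.3]
tool_rot: [-3.142, -0.0, 1.52]
force: [-2.3, -0.1, -3.1]
width: 9.1
gripper_force: 58.7
```

```bash
python3 -c "
from h import *
look()"
```

```text
t 12.83 bar stand 11.5 0.4 227.3 yaw 1.5203 F [-1.61  0.05 -3.26 -0.25  0.39  0.11] sd 0.6 Fsx -1.61
```

Emit:
{"op": "move_arm", "data": {"targets": "-1 0 0.03 0 0 0 0;-1 0 0.03 0 0 0 0;-1 0 0.02 0 0 0 0;-1 0 0.02 0 0 0 0;-1 0 0 0 0 0 0"}}

```text
clock: 13.25
eef_pos: [525.1, 116.7, 209.3]
tool_rot: [3.142, 0.0, 1.52]
force: [-1.9, -0.1, -4.3]
width: 9.1
gripper_force: 58.7
```

```bash
python3 -c "
from h import *
look()"
```

```text
t 13.55 bar stand 12.6 0.4 227.3 yaw 1.5203 F [-1.82  0.35 -3.59 -0.26  0.41  0.14] sd 0.48 Fsx -1.83
```

Emit:
{"op": "move_arm", "data": {"targets": "-1 0 0.03 0 0 0 0;-1 0 0.03 0 0 0 0;-1 0 0.02 0 0 0 0;-1 0 0.02 0 0 0 0;-1 0 0 0 0 0 0"}}

```text
clock: 13.97
eef_pos: [526.1, 116.6, 209.3]
tool_rot: [3.142, 0.0, 1.52]
force: [-1.2, -0.3, -3.7]
width: 8.9
gripper_force: 58.7
```

```bash
python3 -c "
from h import *
look()"
```

```text
t 14.27 bar stand 13.6 0.5 227.3 yaw 1.5203 F [-1.79  0.17 -3.8  -0.24  0.38  0.13] sd 0.41 Fsx -1.8
```

Emit:
{"op": "move_arm", "data": {"targets": "-1 0 0.03 0 0 0 0;-1 0 0.03 0 0 0 0;-1 0 0.03 0 0 0 0;-1 0 0.03 0 0 0 0;-1 0 0 0 0 0 0"}}

```text
clock: 14.68
eef_pos: [527.4, 116.6, 209.3]
tool_rot: [3.142, -0.0, 1.52]
force: [-1.2, 0.8, -4.2]
width: 8.7
gripper_force: 58.6
```

```bash
python3 -c "
from h import *
look()"
```

```text
t 14.98 bar stand 14.8 0.4 227.3 yaw 1.5202 F [-1.87  0.11 -3.93 -0.25  0.42  0.13] sd 0.54 Fsx -1.87
```

Emit:
{"op": "move_arm", "data": {"targets": "-1 0 0.03 0 0 0 0;-1 0 0.03 0 0 0 0;-1 0 0.02 0 0 0 0;-1 0 0.02 0 0 0 0;-1 0 0 0 0 0 0"}}

```text
clock: 15.4
eef_pos: [528.3, 116.5, 209.3]
tool_rot: [3.142, -0.0, 1.52]
force: [-2.7, 1.1, -3.7]
width: 8.9
gripper_force: 58.6
```

```bash
python3 -c "
from h import *
look()"
```

```text
t 15.7 bar stand 15.8 0.4 227.3 yaw 1.5203 F [-1.5  -0.13 -3.93 -0.26  0.41  0.13] sd 0.36 Fsx -1.49
```

```bash
python3 -c "
from h import *
s=get('scene')
cv2.imwrite('pics/a3.png',cv2.resize(s['color'][115:190,340:440,::-1],(800,600),interpolation=cv2.INTER_CUBIC))
st=read_state();e=np.array(st['eef_pos']);f=[(proj(s,P)-[340,115])*8 for P in ([516.2,189.8,327],e+[3.7,73,18],e+[4.5,88,18],e+[3,58,18])];print(np.round(f))"
```

```text
[[163. 144.]
 [176. 373.]
 [199. 356.]
 [153. 390.]]
```

View pics/a3.png

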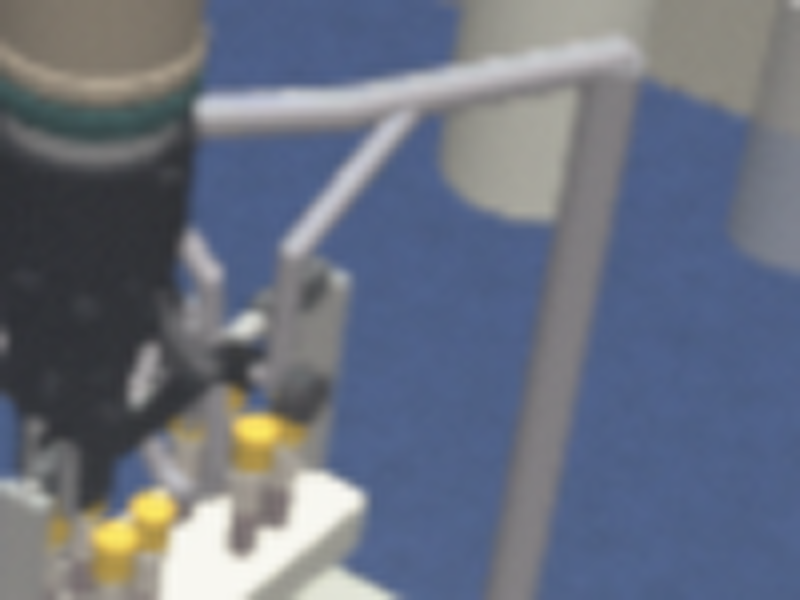

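The crop shows the shank at (215,340) backed on the black buffer at (240,360), with the bar in front of it and nothing else touching. I'll keep pressing in small steps.

Emit:
{"op": "move_arm", "data": {"targets": "-1 0 0.03 0 0 0 0;-1 0 0.03 0 0 0 0;-1 0 0.02 0 0 0 0;-1 0 0.02 0 0 0 0;-1 0 0 0 0 0 0"}}

```text
clock: 16.17
eef_pos: [529.4, 116.5, 209.3]
tool_rot: [3.141, -0.0, 1.52]
force: [-2.0, 0.5, -3.9]
width: 8.8
gripper_force: 58.6
```

```bash
python3 -c "
from h import *
look()"
```

```text
t 16.47 bar stand 16.8 0.5 227.3 yaw 1.5203 F [-1.74 -0.16 -4.46 -0.25  0.42  0.14] sd 0.32 Fsx -1.73
```

Emit:
{"op": "move_arm", "data": {"targets": "-1 0 0.03 0 0 0 0;-1 0 0.03 0 0 0 0;-1 0 0.02 0 0 0 0;-1 0 0.02 0 0 0 0;-1 0 0 0 0 0 0"}}

```text
clock: 16.88
eef_pos: [530.4, 116.4, 209.3]
tool_rot: [3.141, -0.0, 1.52]
force: [-1.7, 0.1, -3.3]
width: 8.9
gripper_force: 58.6
```

```bash
python3 -c "
from h import *
look()"
```

```text
t 17.18 bar stand 17.8 0.5 227.3 yaw 1.5203 F [-2.29  0.21 -3.55 -0.24  0.43  0.13] sd 0.44 Fsx -2.3
```

Emit:
{"op": "move_arm", "data": {"targets": "-1 0 0.03 0 0 0 0;-1 0 0.03 0 0 0 0;-1 0 0.02 0 0 0 0;-1 0 0.02 0 0 0 0;-1 0 0 0 0 0 0"}}

```text
clock: 17.6
eef_pos: [531.4, 116.4, 209.3]
tool_rot: [3.142, -0.0, 1.52]
force: [-2.5, 0.6, -3.0]
width: 8.8
gripper_force: 58.7
```

```bash
python3 -c "
from h import *
look(4)"
```

```text
t 17.8 bar stand 18.8 0.4 227.3 yaw 1.5202 F [-2.3  -0.25 -3.22 -0.27  0.43  0.17] sd 0.74 Fsx -2.29
```

Emit:
{"op": "move_arm", "data": {"targets": "-1 0 0.03 0 0 0 0;-1 0 0.02 0 0 0 0;-1 0 0.02 0 0 0 0;-1 0 0 0 0 0 0;-1 0 0 0 0 0 0"}}

```text
clock: 18.22
eef_pos: [531.8, 116.4, 209.3]
tool_rot: [-3.141, 0.0, 1.52]
force: [-2.4, -0.6, -1.6]
width: 8.8
gripper_force: 58.9
```

```bash
python3 -c "
from h import *
look(4)"
```

```text
t 18.42 bar stand 19.3 0.5 227.3 yaw 1.5205 F [-3.57  0.15 -2.38 -0.16  0.72  0.25] sd 0.44 Fsx -3.58
```

Emit:
{"op": "move_arm", "data": {"targets": "-1 0 0.01 0 0 0 0;-1 0 0.01 0 0 0 0;-1 0 0.01 0 0 0 0;-1 0 0 0 0 0 0"}}

```text
clock: 18.75
eef_pos: [532.0, 116.3, 209.2]
tool_rot: [-3.141, 0.0, 1.52]
force: [-3.7, 0.0, -2.1]
width: 8.8
gripper_force: 59.0
```

```bash
python3 -c "
from h import *
look(6)"
```

```text
t 19.05 bar stand 19.6 0.4 227.3 yaw 1.5204 F [-4.6  -0.09 -2.08 -0.16  0.91  0.31] sd 0.55 Fsx -4.59
```

Emit:
{"op": "move_arm", "data": {"targets": "-1 0 0.01 0 0 0 0;-1 0 0.01 0 0 0 0;-1 0 0.01 0 0 0 0;-1 0 0.01 0 0 0 0;-1 0 0 0 0 0 0"}}

```text
clock: 19.47
eef_pos: [532.3, 116.3, 209.2]
tool_rot: [-3.141, 0.0, 1.521]
force: [-5.1, 0.1, -1.0]
width: 8.5
gripper_force: 59.1
```

```bash
python3 -c "
from h import *
look(6)"
```

```text
t 19.77 bar stand 19.8 0.4 227.3 yaw 1.5205 F [-5.43  0.16 -2.17 -0.12  1.06  0.39] sd 0.3 Fsx -5.43
```

Emit:
{"op": "move_arm", "data": {"targets": "-1 0 0.01 0 0 0 0;-1 0 0.01 0 0 0 0;-1 0 0 0 0 0 0;-1 0 0 0 0 0 0;-1 0 0 0 0 0 0"}}

```text
clock: 20.18
eef_pos: [532.4, 116.3, 209.2]
tool_rot: [-3.141, 0.0, 1.521]
force: [-5.3, -0.0, -1.1]
width: 9.0
gripper_force: 59.1
```

```bash
python3 -c "
from h import *
look(8)"
```

```text
t 20.58 bar stand 19.9 0.5 227.3 yaw 1.5206 F [-5.44  0.11 -2.05 -0.11  1.13  0.39] sd 0.42 Fsx -5.44
```

Emit:
{"op": "move_arm", "data": {"targets": "-1 0 0 0 0 0 0;-1 0 0 0 0 0 0;-1 0 0 0 0 0 0;-1 0 0 0 0 0 0;-1 0 0 0 0 0 0"}}

```text
clock: 21.0
eef_pos: [532.4, 116.3, 209.3]
tool_rot: [-3.141, 0.0, 1.521]
force: [-5.8, -0.4, -2.6]
width: 8.6
gripper_force: 59.1
```

Emit:
{"op": "move_arm", "data": {"targets": "-1 0 0 0 0 0 0;-1 0 0 0 0 0 0;-1 0 0 0 0 0 0;-1 0 0 0 0 0 0;-1 0 0 0 0 0 0"}}

```text
clock: 21.42
eef_pos: [532.5, 116.3, 209.3]
tool_rot: [-3.141, 0.0, 1.521]
force: [-5.7, 0.6, -1.2]
width: 9.0
gripper_force: 59.1
```

Emit:
{"op": "move_arm", "data": {"targets": "-1 0 0 0 0 0 0;-1 0 0 0 0 0 0;-1 0 0 0 0 0 0;-1 0 0 0 0 0 0;-1 0 0 0 0 0 0"}}

```text
clock: 21.83
eef_pos: [532.5, 116.3, 209.2]
tool_rot: [-3.141, 0.0, 1.521]
force: [-6.3, -0.2, -1.2]
width: 8.8
gripper_force: 59.1
```

```bash
python3 -c "
from h import *
look(4)"
```

```text
t 22.03 bar stand 19.9 0.4 227.3 yaw 1.5206 F [-5.7  -0.09 -2.09 -0.09  1.15  0.38] sd 0.37 Fsx -5.69
```

Emit:
{"op": "move_arm", "data": {"targets": "-1 0 0.01 0.1 0 0 0;-1 0 0.01 0.1 0 0 0;-1 0 0.01 0.1 0 0 0;-1 0 0.01 0.1 0 0 0;-1 0 0.01 0.1 0 0 0"}}

```text
clock: 22.45
eef_pos: [533.3, 116.6, 204.5]
tool_rot: [3.142, -0.0, 1.521]
force: [-5.7, 0.3, 0.8]
width: 8.9
gripper_force: 59.4
```

```bash
python3 -c "
from h import *
look(3)"
```

```text
t 22.6 bar stand 20.7 0.7 222.4 yaw 1.5206 F [-5.1   0.76 -0.89 -0.01  1.07  0.37] sd 0.13 Fsx -5.13
```

Emit:
{"op": "move_arm", "data": {"targets": "-1 0 0.01 0.1 0 0 0;-1 0 0.01 0.1 0 0 0;-1 0 0.01 0.1 0 0 0;-1 0 0.01 0.1 0 0 0;-1 0 0.01 0.1 0 0 0"}}

```text
clock: 23.02
eef_pos: [534.0, 116.6, 199.6]
tool_rot: [3.141, -0.0, 1.521]
force: [-5.2, -0.2, -1.4]
width: 8.9
gripper_force: 59.4
```

Emit:
{"op": "move_arm", "data": {"targets": "-1 0 0.01 0.1 0 0 0;-1 0 0.01 0.1 0 0 0;-1 0 0.01 0.1 0 0 0;-1 0 0.01 0.1 0 0 0;-1 0 0.01 0.1 0 0 0"}}

```text
clock: 23.43
eef_pos: [534.7, 116.3, 194.4]
tool_rot: [3.141, -0.0, 1.52]
force: [-3.4, -0.1, -0.2]
width: 8.6
gripper_force: 59.2
```

```bash
python3 -c "
from h import *
look(3)"
```

```text
t 23.58 bar stand 22.1 0.5 212.2 yaw 1.5201 F [-3.39  0.51 -1.62  0.02  0.8   0.29] sd 0.34 Fsx -3.41
```

Emit:
{"op": "move_arm", "data": {"targets": "-1 0 0.02 0.1 0 0 0;-1 0 0.01 0.1 0 0 0;-1 0 0.02 0.1 0 0 0;-1 0 0.01 0.1 0 0 0;-1 0 0.02 0.1 0 0 0"}}

```text
clock: 24.0
eef_pos: [535.3, 116.1, 189.2]
tool_rot: [3.141, 0.0, 1.52]
force: [-4.3, -0.2, -1.5]
width: 9.1
gripper_force: 59.2
```

Emit:
{"op": "move_arm", "data": {"targets": "-1 0 0.01 0.1 0 0 0;-1 0 0.02 0.1 0 0 0;-1 0 0.01 0.1 0 0 0;-1 0 0.02 0.1 0 0 0;-1 0 0.01 0.1 0 0 0"}}

```text
clock: 24.42
eef_pos: [536.3, 116.0, 184.2]
tool_rot: [3.141, -0.0, 1.52]
force: [-1.4, 0.2, -2.7]
width: 8.9
gripper_force: 58.8
```

```bash
python3 -c "
from h import *
look(3)"
```

```text
t 24.57 bar stand 23.9 0.3 202.2 yaw 1.5198 F [-1.27 -0.12 -3.69 -0.23  0.31  0.11] sd 0.07 Fsx -1.26
```

Emit:
{"op": "move_arm", "data": {"targets": "-1 0 0 0.1 0 0 0;-1 0 0 0.1 0 0 0;-1 0 0 0.1 0 0 0;-1 0 0 0.1 0 0 0;-1 0 0 0.1 0 0 0"}}

```text
clock: 24.98
eef_pos: [536.5, 116.2, 179.5]
tool_rot: [3.14, -0.0, 1.52]
force: [-0.2, 0.0, -3.6]
width: 9.2
gripper_force: 58.8
```

```bash
python3 -c "
from h import *
look(3)"
```

```text
t 25.13 bar stand 23.7 0.5 197.4 yaw 1.5202 F [ 0.19  0.13 -2.78 -0.17  0.06 -0.  ] sd 0.59 Fsx 0.19
```

Emit:
{"op": "move_arm", "data": {"targets": "-1 0 0 0.1 0 0 0;-1 0 0 0.1 0 0 0;-1 0 0 0.1 0 0 0;-1 0 0 0.1 0 0 0;-1 0 0 0.1 0 0 0"}}

```text
clock: 25.55
eef_pos: [535.9, 116.2, 174.2]
tool_rot: [3.141, -0.0, 1.52]
force: [-0.1, 0.3, -2.0]
width: 9.2
gripper_force: 58.9
```

```bash
python3 -c "
from h import *
look(3)"
```

```text
t 25.7 bar stand 23.3 0.4 192.2 yaw 1.5203 F [-0.19  0.08 -2.15 -0.17  0.04  0.02] sd 0.22 Fsx -0.2
```

The bar is past the latch and free. Now I'll bring the hook back to plumb, lowering as I go.

Emit:
{"op": "move_arm", "data": {"targets": "-1 0 0 0.1 0 0 0;-1 0 0 0.1 0 0 0;-1 0 -0.05 0.1 0 0 0;-1 0 -0.1 0.1 0 0 0;-1 0 -0.1 0 0 0 0"}}

```text
clock: 26.12
eef_pos: [533.1, 116.2, 170.1]
tool_rot: [-3.141, 0.0, 1.52]
force: [-0.9, 1.1, -3.5]
width: 9.1
gripper_force: 58.8
```

Emit:
{"op": "move_arm", "data": {"targets": "-1 0 -0.1 0 0 0 0;-1 0 -0.1 0 0 0 0;-1 0 -0.1 0 0 0 0;-1 0 -0.1 0 0 0 0;-1 0 -0.1 0 0 0 0"}}

```text
clock: 26.53
eef_pos: [528.3, 116.5, 170.4]
tool_rot: [3.141, -0.0, 1.52]
force: [-0.1, -0.4, -2.6]
width: 9.1
gripper_force: 58.8
```

Emit:
{"op": "move_arm", "data": {"targets": "-1 0 -0.1 0 0 0 0;-1 0 -0.1 0 0 0 0;-1 0 -0.1 0 0 0 0;-1 0 -0.1 0 0 0 0;-1 0 -0.1 0 0 0 0"}}

```text
clock: 26.95
eef_pos: [523.4, 116.8, 170.4]
tool_rot: [3.141, -0.0, 1.52]
force: [0.7, 0.1, -2.6]
width: 8.8
gripper_force: 58.8
```

```bash
python3 -c "
from h import *
look(4)"
```

```text
t 27.15 bar stand 10.9 0.5 188.4 yaw 1.5203 F [ 0.23  0.19 -2.7  -0.2   0.05  0.01] sd 0.5 Fsx 0.22
```

Emit:
{"op": "move_arm", "data": {"targets": "-1 0 -0.1 0 0 0 0;-1 0 -0.1 0 0 0 0;-1 0 -0.1 0 0 0 0;-1 0 -0.1 0 0 0 0;-1 0 -0.1 0 0 0 0"}}

```text
clock: 27.57
eef_pos: [518.3, 117.0, 170.3]
tool_rot: [-3.142, 0.0, 1.52]
force: [-0.5, -0.1, -2.6]
width: 9.1
gripper_force: 58.8
```

Emit:
{"op": "move_arm", "data": {"targets": "-1 0 -0.1 0 0 0 0;-1 0 -0.1 0 0 0 0;-1 0 -0.1 0 0 0 0;-1 0 -0.1 0 0 0 0;-1 0 -0.1 0 0 0 0"}}

```text
clock: 27.98
eef_pos: [513.3, 117.3, 170.3]
tool_rot: [-3.142, 0.0, 1.52]
force: [0.4, -0.5, -3.1]
width: 9.1
gripper_force: 58.8
```

```bash
python3 -c "
from h import *
look(6)
s=get('scene')
cv2.imwrite('pics/a4.png',cv2.resize(s['color'][115:190,340:440,::-1],(800,600),interpolation=cv2.INTER_CUBIC))"
```

```text
t 28.28 bar stand 1.0 0.4 188.3 yaw 1.5202 F [ 0.3   0.05 -2.86 -0.21  0.02  0.01] sd 0.5 Fsx 0.3
```

View pics/a4.png

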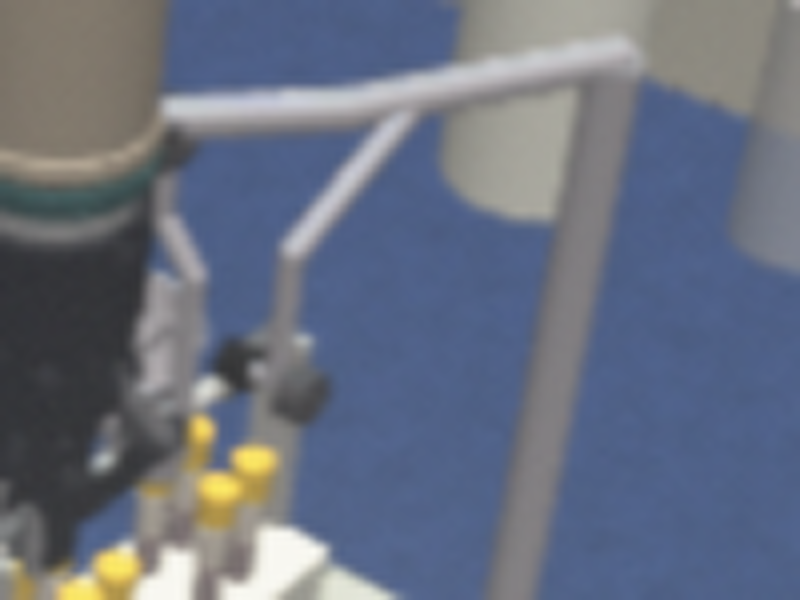

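The crop shows the hook off the buffer and near plumb, with the bar inside it. Now I'll lower it into the seat.

Emit:
{"op": "move_arm", "data": {"targets": "-1 0 -0.05 0.1 0 0 0;-1 0 -0.05 0.1 0 0 0;-1 0 0 0.1 0 0 0;-1 0 0 0.1 0 0 0;-1 0 0 0.1 0 0 0"}}

```text
clock: 28.75
eef_pos: [512.4, 117.3, 165.2]
tool_rot: [-3.142, -0.0, 1.52]
force: [0.1, -0.4, -2.8]
width: 8.6
gripper_force: 58.8
```

```bash
python3 -c "
from h import *
look(4)"
```

```text
t 28.95 bar stand -0.1 0.5 183.3 yaw 1.5203 F [-0.04 -0.16 -3.16 -0.19 -0.    0.03] sd 0.15 Fsx -0.04
```

Emit:
{"op": "move_arm", "data": {"targets": "-1 0 0 0.05 0 0 0;-1 0 0 0.05 0 0 0;-1 0 0 0 0 0 0"}}

```text
clock: 29.2
eef_pos: [512.4, 117.3, 164.3]
tool_rot: [-3.142, 0.0, 1.52]
force: [0.5, -0.1, -1.6]
width: 9.1
gripper_force: 58.8
```

```bash
python3 -c "
from h import *
look(4)"
```

```text
t 29.4 bar stand -0.1 0.5 182.3 yaw 1.5203 F [-0.65 -0.08 -2.88 -0.21  0.03  0.  ] sd 0.33 Fsx -0.65
```

Emit:
{"op": "move_arm", "data": {"targets": "-1 0 0 0.05 0 0 0;-1 0 0 0.05 0 0 0;-1 0 0 0 0 0 0"}}

```text
clock: 29.65
eef_pos: [512.5, 117.4, 163.4]
tool_rot: [3.141, -0.0, 1.52]
force: [0.2, -0.4, -1.3]
width: 8.9
gripper_force: 59.0
```

```bash
python3 -c "
from h import *
look(4)"
```

```text
t 29.85 bar stand -0.0 0.5 181.4 yaw 1.5203 F [ 0.31 -0.14 -1.42 -0.11  0.02  0.02] sd 0.78 Fsx 0.32
```

Emit:
{"op": "move_arm", "data": {"targets": "-1 0 0 0.05 0 0 0;-1 0 0 0.03 0 0 0;-1 0 0 0 0 0 0"}}

```text
clock: 30.1
eef_pos: [512.8, 117.4, 162.8]
tool_rot: [3.141, -0.0, 1.52]
force: [-0.4, -0.3, 2.1]
width: 9.2
gripper_force: 59.5
```

```bash
python3 -c "
from h import *
look(4)"
```

```text
t 30.3 bar stand 0.2 0.5 180.8 yaw 1.5202 F [ 0.1  -0.78  1.8  -0.02  0.01 -0.  ] sd 0.3 Fsx 0.13
```

Emit:
{"op": "move_arm", "data": {"targets": "-1 0 0 -0.03 0 0 0;-1 0 0 -0.01 0 0 0;-1 0 0 0 0 0 0"}}

```text
clock: 30.55
eef_pos: [512.4, 117.3, 162.9]
tool_rot: [-3.142, 0.0, 1.52]
force: [-0.0, 0.4, 1.8]
width: 8.9
gripper_force: 59.4
```

```bash
python3 -c "
from h import *
look(5)"
```

```text
t 30.8 bar stand -0.1 0.5 180.9 yaw 1.5203 F [ 0.17 -0.14  1.36 -0.01  0.01 -0.  ] sd 0.72 Fsx 0.18
```

Emit:
{"op": "move_arm", "data": {"targets": "-1 0 0 -0.03 0 0 0;-1 0 0 0 0 0 0;-0.8 0 0 0 0 0 0;-0.78 0 0 0 0 0 0;-0.76 0 0 0 0 0 0"}}

```text
clock: 31.22
eef_pos: [512.3, 117.4, 163.2]
tool_rot: [-3.141, -0.0, 1.52]
force: [0.9, -0.2, 0.3]
width: 10.0
gripper_force: 0.0
```

Emit:
{"op": "move_arm", "data": {"targets": "-0.74 0 0 0 0 0 0;-0.72 0 0 0 0 0 0;-0.7 0 0 0 0 0 0;-0.65 0 0 0 0 0 0;-0.6 0 0 0 0 0 0"}}

```text
clock: 31.63
eef_pos: [512.4, 117.3, 163.2]
tool_rot: [-3.142, -0.0, 1.52]
force: [-0.3, -0.1, 0.5]
width: 17.3
gripper_force: 0.0
```

```bash
python3 -c "
from h import *
look(5);print(read_state()['width'])"
```

```text
t 31.88 bar stand -0.1 0.4 181.2 yaw 1.5203 F [ 0.08 -0.29 -0.43  0.01  0.    0.01] sd 0.17 Fsx 0.09
17.28809497655488
```

Emit:
{"op": "move_arm", "data": {"targets": "-0.5 0 0 0 0 0 0;-0.3 0 0 0 0 0 0;-0.1 0 0 0 0 0 0;0 0 0 0 0 0 0;0 0 0 0 0 0 0"}}

```text
clock: 32.3
eef_pos: [512.5, 117.3, 163.2]
tool_rot: [3.141, -0.0, 1.52]
force: [0.3, -0.5, 0.3]
width: 42.8
gripper_force: 0.0
```

Emit:
{"op": "move_arm", "data": {"targets": "0 0 0 -0.2 0 0 0;0 0 0 -0.5 0 0 0;0 0 0 -1 0 0 0;0 0 0 -1 0 0 0;0 0 0 -1 0 0 0"}}

```text
clock: 32.72
eef_pos: [512.7, 117.5, 201.7]
tool_rot: [3.141, -0.0, 1.52]
force: [0.2, -0.7, -0.5]
width: 42.6
gripper_force: 0.0
```

Emit:
{"op": "move_arm", "data": {"targets": "0 0 0 -1 0 0 0;0 0 0 -1 0 0 0;0 0 0 -1.5 0 0 0;0 -1 0 -1.5 0 0 0;0 -2 0 -1 0 0 0"}}

```text
clock: 33.13
eef_pos: [511.5, 90.2, 262.5]
tool_rot: [3.139, -0.003, 1.525]
force: [0.6, 0.3, 0.4]
width: 42.7
gripper_force: 0.0
```

Emit:
{"op": "move_arm", "data": {"targets": "0 -3 0 0 0 0 0;0 -3 0 0 0 0 0;0 -3 0 0 0 0 0;0 -3 0 0 0 0 0;0 -3 0 0 0 0 0"}}

```text
clock: 33.55
eef_pos: [503.2, -63.8, 261.2]
tool_rot: [3.141, 0.0, 1.52]
force: [-0.3, 0.5, -0.1]
width: 42.4
gripper_force: 0.0
```

```bash
python3 -c "
from h import *
s=[get('scene') for _ in range(8)]; t=get('top')
g=np.array([f['color'][100:260,320:440].astype(float).mean(2) for f in s]); print('motion',np.abs(g[-1]-g[0]).max(),np.abs(g[4]-g[0]).max(), read_state()['clock'])
a=cv2.resize(s[-1]['color'][110:235,325:425,::-1],(480,600),interpolation=cv2.INTER_CUBIC)
b=cv2.resize(t['color'][160:260,215:268+0,::-1],(318,600),interpolation=cv2.INTER_CUBIC)
b=cv2.resize(t['color'][165:240,228:268,::-1],(320,600),interpolation=cv2.INTER_CUBIC)
cv2.imwrite('pics/a5.png',np.hstack([a,b]))"
```

```text
motion 30.66666666666667 39.333333333333314 34.0
```

View pics/a5.png

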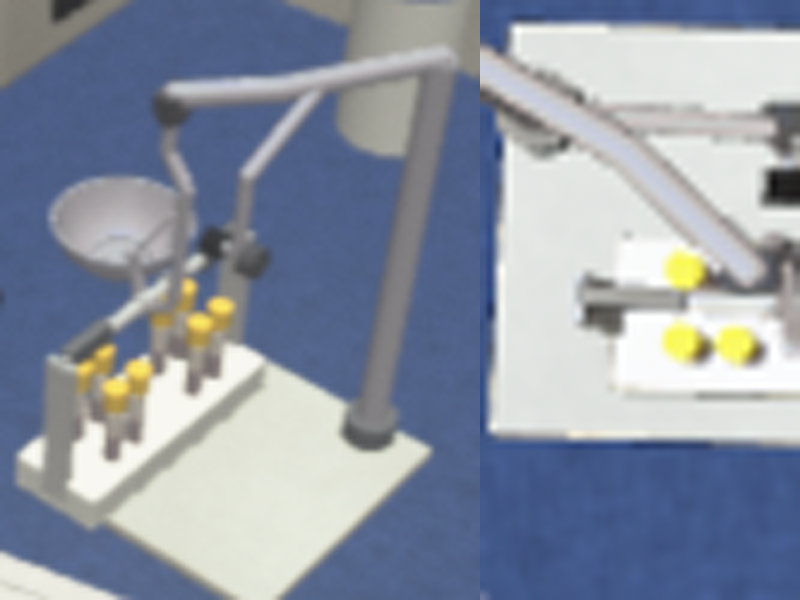

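The carrier hangs on the hook with the latch across the mouth at (150,240), and the arm is clear. I'll check levelness and residual swing over a few seconds.

Emit:
{"op": "move_arm", "data": {"targets": "0 0 0 0 0 0 0;0 0 0 0 0 0 0;0 0 0 0 0 0 0;0 0 0 0 0 0 0;0 0 0 0 0 0 0"}}

```text
clock: 34.42
eef_pos: [503.3, -62.4, 260.2]
tool_rot: [-3.142, -0.0, 1.52]
force: [-0.3, -0.4, -1.0]
width: 42.5
gripper_force: 0.0
```

Emit:
{"op": "move_arm", "data": {"targets": "0 0 0 0 0 0 0;0 0 0 0 0 0 0;0 0 0 0 0 0 0;0 0 0 0 0 0 0;0 0 0 0 0 0 0"}}

```text
clock: 34.83
eef_pos: [503.3, -62.5, 260.2]
tool_rot: [3.142, -0.0, 1.52]
force: [0.8, -0.8, 0.0]
width: 42.6
gripper_force: 0.0
```

```bash
python3 -c "
from h import *
s=[get('scene') for _ in range(24)]
G=[np.float32(f['color'].mean(2)) for f in s]
W=lambda g,r:g[r[0]:r[1],r[2]:r[3]]
win=(185,220,328,380)  # base of carrier
w=cv2.createHanningWindow((52,35),cv2.CV_32F)
L=np.array([cv2.phaseCorrelate(W(G[0],win),W(g,win),w)[0] for g in G]);print((L-L.mean(0)).round(2).tolist())
x=[516.2,189.8,-.051]
c,sn=np.cos(x[2]),np.sin(x[2]);d=s[0]
for roll in(0,.03,-.03):
  A=R.from_euler('xz',[roll,x[2]])
  print(roll,[((proj(d,A.apply(P)+[x[0],x[1],180])-[325,110])*4.8).round(0).tolist() for P in((0,-97,5),(-35,-100,-100),(35,-100,-100),(35,100,-100),(35,-100,-130))])
print(read_state()['clock'])"
```

```text
Traceback (most recent call last):
  File "h.py", line 5, in get
    d=cams.get_image(name)
ValueError: 200 camera calls are used up
```

```bash
python3 -c "
from h import *
d=dict(fovy=52.354229456,cx=324.0415,cy=201.7221,k1=-0.02403828,rvec=[2.21361689,.77901039,-.3163395],tvec=[-419.14148,-90.797147,1557.852922])
for roll in(0,.04,-.04):
  A=R.from_euler('xz',[roll,-.051])
  print(roll,[((proj(d,A.apply(P)+[516.2,189.8,180])-[325,110])*4.8+2).round(0).tolist() for P in((0,-72,0),(-35,-100,-100),(35,-100,-100),(35,100,-100),(35,-100,-130))])
print(read_state()['clock'])"
```

```text
0 [[87.0, 348.0], [15.0, 455.0], [94.0, 504.0], [267.0, 360.0], [92.0, 535.0]]
0.04 [[87.0, 351.0], [19.0, 457.0], [97.0, 505.0], [271.0, 353.0], [96.0, 535.0]]
-0.04 [[87.0, 344.0], [12.0, 454.0], [90.0, 503.0], [264.0, 367.0], [87.0, 535.0]]
35.0833
```

The observed corners, near (94,500) and right (267,360), match the level prediction. I'll let the small residual swing die down.

Emit:
{"op": "move_arm", "data": {"targets": "0 0 0 0 0 0 0;0 0 0 0 0 0 0;0 0 0 0 0 0 0;0 0 0 0 0 0 0;0 0 0 0 0 0 0"}}

```text
clock: 35.5
eef_pos: [503.4, -62.4, 260.2]
tool_rot: [3.142, -0.0, 1.52]
force: [0.5, 0.1, 0.5]
width: 43.0
gripper_force: 0.0
```

Emit:
{"op": "move_arm", "data": {"targets": "0 0 0 0 0 0 0;0 0 0 0 0 0 0;0 0 0 0 0 0 0;0 0 0 0 0 0 0;0 0 0 0 0 0 0"}}

```text
clock: 35.92
eef_pos: [503.3, -62.4, 260.2]
tool_rot: [3.142, -0.0, 1.52]
force: [-1.4, 0.8, -0.3]
width: 42.9
gripper_force: 0.0
```

Emit:
{"op": "move_arm", "data": {"targets": "0 0 0 0 0 0 0;0 0 0 0 0 0 0;0 0 0 0 0 0 0;0 0 0 0 0 0 0;0 0 0 0 0 0 0"}}

```text
clock: 36.33
eef_pos: [503.3, -62.5, 260.2]
tool_rot: [3.142, 0.0, 1.52]
force: [-0.5, 1.0, -0.0]
width: 42.7
gripper_force: 0.0
```

Emit:
{"op": "move_arm", "data": {"targets": "0 0 0 0 0 0 0;0 0 0 0 0 0 0;0 0 0 0 0 0 0;0 0 0 0 0 0 0;0 0 0 0 0 0 0"}}

```text
clock: 36.75
eef_pos: [503.3, -62.4, 260.2]
tool_rot: [3.142, -0.0, 1.52]
force: [-0.6, -0.2, 0.2]
width: 43.0
gripper_force: 0.0
```

Emit:
{"op": "move_arm", "data": {"targets": "0 0 0 0 0 0 0;0 0 0 0 0 0 0;0 0 0 0 0 0 0;0 0 0 0 0 0 0;0 0 0 0 0 0 0"}}

```text
clock: 37.17
eef_pos: [503.3, -62.4, 260.2]
tool_rot: [3.142, 0.0, 1.52]
force: [0.7, -0.5, 0.8]
width: 42.7
gripper_force: 0.0
```

Emit:
{"op": "move_arm", "data": {"targets": "0 0 0 0 0 0 0;0 0 0 0 0 0 0;0 0 0 0 0 0 0;0 0 0 0 0 0 0;0 0 0 0 0 0 0"}}

```text
clock: 37.58
eef_pos: [503.3, -62.5, 260.2]
tool_rot: [3.142, 0.0, 1.52]
force: [-0.0, -0.5, 0.2]
width: 42.6
gripper_force: 0.0
```

Emit:
{"op": "move_arm", "data": {"targets": "0 0 0 0 0 0 0;0 0 0 0 0 0 0;0 0 0 0 0 0 0;0 0 0 0 0 0 0;0 0 0 0 0 0 0"}}

```text
clock: 38.0
eef_pos: [503.4, -62.4, 260.2]
tool_rot: [3.142, -0.0, 1.52]
force: [-0.2, 0.7, 0.5]
width: 42.5
gripper_force: 0.0
```

Emit:
{"op": "move_arm", "data": {"targets": "0 0 0 0 0 0 0;0 0 0 0 0 0 0;0 0 0 0 0 0 0;0 0 0 0 0 0 0;0 0 0 0 0 0 0"}}

```text
clock: 38.42
eef_pos: [503.3, -62.4, 260.2]
tool_rot: [3.142, 0.0, 1.52]
force: [0.3, 1.2, 0.6]
width: 42.7
gripper_force: 0.0
```

Emit:
{"op": "move_arm", "data": {"targets": "0 0 0 0 0 0 0;0 0 0 0 0 0 0;0 0 0 0 0 0 0;0 0 0 0 0 0 0;0 0 0 0 0 0 0"}}

```text
clock: 38.83
eef_pos: [503.3, -62.4, 260.2]
tool_rot: [3.142, -0.0, 1.52]
force: [0.6, 0.5, -0.4]
width: 42.4
gripper_force: 0.0
```

Emit:
{"op": "move_arm", "data": {"targets": "0 0 0 0 0 0 0;0 0 0 0 0 0 0;0 0 0 0 0 0 0;0 0 0 0 0 0 0;0 0 0 0 0 0 0"}}

```text
clock: 39.25
eef_pos: [503.3, -62.4, 260.2]
tool_rot: [3.142, -0.0, 1.52]
force: [0.3, 0.1, 0.7]
width: 42.8
gripper_force: 0.0
```

Emit:
{"op": "move_arm", "data": {"targets": "0 0 0 0 0 0 0;0 0 0 0 0 0 0;0 0 0 0 0 0 0;0 0 0 0 0 0 0;0 0 0 0 0 0 0"}}

```text
clock: 39.67
eef_pos: [503.3, -62.4, 260.2]
tool_rot: [-3.142, -0.0, 1.52]
force: [-0.2, -0.3, 0.4]
width: 42.6
gripper_force: 0.0
```

Emit:
{"op": "move_arm", "data": {"targets": "0 0 0 0 0 0 0;0 0 0 0 0 0 0;0 0 0 0 0 0 0;0 0 0 0 0 0 0;0 0 0 0 0 0 0"}}

```text
clock: 40.08
eef_pos: [503.3, -62.4, 260.2]
tool_rot: [3.142, -0.0, 1.52]
force: [-0.9, -0.3, 0.7]
width: 42.8
gripper_force: 0.0
```

```bash
python3 -c "
from cell import order
print(order.finish_job())"
```

```text
the job is handed in; nothing more can be done
None
```

The white carrier hangs on the hook, level and with the latch shut in the last picture, after a 5.5–6 N press held for nearly 2 s; I handed the job in at 40 s without a picture of the last 6 s of settling, because the 200 camera calls had run out.

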